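# Sort the plated shower outlets and gauge the passed one

## Task

Sort the two chrome shower outlets by their tags: set the green-tagged one flat in the green-rimmed pass nest and the red-tagged one flat in the red-rimmed reject nest. Then lift the pen coating gauge out of its stand and hold it upright with its foot inside the black ring on the passed outlet, pressing lightly so that the spring sleeve goes about half-way in and never hits its stop. Finish like that, still gripping the gauge and holding it steady on the spot; leave the other things on the bench where they are.

Things in the scene. Friction and masses are not known exactly. Their poses are not given: they have to be found in the camera images.
- outlet_green_mid (a point): Centre of the green-tagged shower wall outlet: a loose chrome block 50 x 50 mm, 36 mm high, about 0.3 kg, face up; this point is 18 mm above its underside. z up, x towards its round threaded spigot (21 mm across, 16 mm long, axis at this height); the ±y sides are flat and free to grip. On top: a 15 mm green square tag, centred 14.5 mm to -x and to +y, and a black ring.
- outlet_green_spot (a point): The gauging spot: centre of the black ring (25 mm outside, 21 mm inside diameter) on the green-tagged outlet's top face, 9 mm to +x and 9 mm to -y of the face's centre, at the height of the face (18 mm above outlet_green_mid).
- outlet_red_mid (a point): Centre of the red-tagged shower wall outlet: the same part with a red tag; same sizes and axes as the green-tagged one.
- pass_nest_floor (a point): Centre of the pocket floor of the pass nest, 8 mm above the bench: a fixed black base 90 x 90 x 8 mm with a green rim (8 mm thick, 6 mm above the floor) round a 58 mm square pocket; x and y along its sides. An outlet fits in any of four turns with 4 mm play on each side, its spigot passing over the rim.
- reject_nest_floor (a point): The same point of the reject nest, which is alike but has a red rim.
- gauge_stand_top (a point): Centre of the bore's mouth on top of the gauge stand: a fixed black block 62 x 72 mm, 55 mm high, with a vertical bore 20 mm wide and 50 mm deep; this point is 55 mm above the bench.
- gauge_grip (a point): Middle of the blue body of the loose pen gauge (0.12 kg) standing upright in the stand. Body 22 mm (x) by 30 mm (y), reaching 40 mm above and below this point, display on +x, z up along the pen. Below it a black neck, 16 mm across and 33 mm long, hangs in the bore while the body's shoulder rests on the stand; then the spring sleeve. Lift 45 mm or more to clear the stand.
- gauge_foot (a point): Centre of the flat foot of the gauge's spring sleeve (steel, 10 mm across), 85 mm below gauge_grip while the sleeve is out. It moves up with the sleeve.
- gauge_sleeve (a joint): How far the sleeve is pushed into the gauge, in m: 0 out, 0.010 at its stop. Its spring pushes back with about 1 N at the start and 4 N at the stop (300 N/m).
- multigrips: Steel multigrip pliers, 270 mm long, lying flat at the far side; leave alone. Origin under the middle.
- switch_plate: White plastic light switch plate, 86 x 86 x 10 mm, lying near the robot; leave alone. Origin at the centre of its underside.
- shower_head: Chrome shower head, 98 mm across and 73 mm high, face down; leave alone. Origin at the centre of its underside.
- dish: Small blue ceramic dish with screws, 100 mm across, 28 mm high; leave alone. Origin at the centre of its underside.
- tape_roll: White roll of thread tape, 54 mm across, 19 mm high; leave alone. Origin at the centre of its underside.
- screwdriver: Screwdriver, 200 mm long, lying at the left; leave alone. Origin under its middle.
Not all that is in view belongs to the job. What is shaped like the part that bears outlet_green_mid but brown or yellow is not meant.

How it is judged:
By the outcome, as a careful person would: the job done as asked, in the order asked, and still so for the second after the job is handed in, while the arm keeps its last pose, push and grip.
It also fails if it takes over 72 s, if anything falls off the work surface, if the arm or the gripper's body presses on something with over 40 N, if the wrist force passes 120 N, or if a joint passes its speed limit or range.

## Robot

A 6-joint arm with a two-finger parallel gripper is mounted at the origin on the work surface. World frame = base frame: x ahead of the robot, y to its left, z up, the work surface at z = 0. Lengths are in m, angles in degrees, forces in N, time in s.
With the tool pointing down it reaches from about 0.4 to 0.825 m from the base axis. Payload 7 kg.
Tool frame: the origin (TCP) lies on the centre line of the jaws, within the pads' length; the fingertips stand 17 mm ahead of it and the grasp point (between the pads) lies 2 mm behind it; z points along the fingers, y is the direction in which the jaws open and shut (so a half turn about z gives the same grasp; the last joint's range is limited). The gripper opens to 88 mm and grips with 3 to 60 N. Pads are 19 mm wide; open, the fingers measure 130 mm over their backs; the gripper's body (78 mm by 193 mm) begins 47 mm behind the grasp point.
Start: joints at [-52.42, 20.546, 0.682, 0, -70.136, -16.507], TCP at [0.243, -0.63, 0.244] pointing down, gripper open.
Joint ranges: [-176.03, 176.03], [-82.01, 121.73], [-58.28, 71.71], [-173.87, 95.51], [-174.79, -0.11], [-173.66, 173.66]. Speed limits (degrees/s): [136.94, 136.94, 172.46, 180, 180, 180].

## Interface

Orientations are given as [roll, pitch, yaw] about the fixed x, y, z axes, in that order (R = Rz(yaw) Ry(pitch) Rx(roll)).
In Python, from plant import telemetry, vision, close_job, recognise, silhouettes, place_of gives the robot as it stands.
- The arm moves only by the shell command python3 -m handwheel 'ROWS'. ROWS is JSON, a list that holds one entry, the list of rows, each a list of 5 numbers: the shift along the tool's x, y, z in m, then the turn about the tool's z in rad, then the closure, from 0 (fully open) to 1 (shut). In form: [[[tx, ty, tz, yaw, gripper], ...]]. A call has 1 to 20 rows; each row shifts and turns the commanded pose from where the row before left it, along the tool's axes as they then stand; what a row does not reach is not made up. A row lasts 1/12 s, in which the tool goes at most 41.7 mm and 7.16 degrees, less where a joint would pass 70% of its speed; a pose out of reach is approached as far as the arm can. A call with a gripper value outside its range is refused whole. The fingers move at their own pace and stop on an object; the grip force is fixed at half the most. Time passes only in rows, so rows that do not move let the fingers close. It gives the time, the measured TCP pose, the force and the opening at its end, in the units of the state.
- telemetry.get_obs(): the state, without advancing time (a new reading comes with each control period).
- vision.snapshot(name): name is "side" or "top"; returns a dict with "color" (400x640x3 uint8, red, green, blue), "mtx" (3x3 intrinsics, pixels), "cam_to_world" (4x4, takes a point from camera to world coordinates). Camera axes: x right, y down, z forward; pixel columns grow to the right and rows downward; lengths in m; the calibration is good to about 2 mm. A picture is of the moment at which its call begins. There is no depth.
- close_job(): hands the job in, once; it reports no verdict.
Trained networks look in a picture, given as the dict that the camera call returned (one of the last four; its "shot" number tells which), for a name from the list of things; names that differ only in an ending like _2 or _b are one class to them, and where a whole thing is asked for, a point or a joint stands for the part that bears it (a point fixed in the world has none). Each returns a list of dicts, best first, with "conf" (0 to 1); they miss things now and then, are a little off and sometimes report something else, mostly with a low value. They report only what shows in the picture. A call takes as long as a camera call. They do not tell look-alikes from the thing itself.
- recognise(name, picture): "xy" ([column, row] in pixels, amid what is visible of it).
- silhouettes(name, picture): "region" (400x640 bool, what is visible of it) and "xy" ([column, row] in pixels, amid what is visible of it).
- place_of(name, picture): "xy" ([column, row] in pixels: a listed point, or the origin of a listed thing).
The state is a dict: "clock": time; "joint_pos": joint angles; "qvel": joint speeds; "tau": joint torques, N m; "tool_pos": TCP position; "orientation": TCP orientation; "force": force on the tool from outside, world axes, zero at the start; "moment": the same for the moment, N m; "opening": finger opening in m.
Only numpy, scipy, OpenCV 4.12 (cv2) and the standard library are available. Lean on these libraries where they do the work, as an engineer would, in place of code of your own. Each camera call takes 0.05 s, during which the arm holds its last target.

## Working session

There is one attempt and no reset: what is moved stays moved. The work goes in short steps, Python scripts to look and compute and a shell command to move; the robot and the scene stay as the last step left them, time stands still between calls to the robot, and variables do not carry over. Pictures are saved under pics/ and viewed, and the job is handed in when it is done.

```bash
ls; mkdir -p pics; python3 - <<'E'
from plant import telemetry, vision
import cv2
print(telemetry.get_obs())
for n in("top","side"):
    s=vision.snapshot(n); cv2.imwrite(f"pics/{n}0.png",s["color"][:,:,::-1]); print(s["mtx"],s["cam_to_world"],s["shot"])
E
```

```text
pics
{'clock': 0.0, 'joint_pos': array([-5.24216811e+01,  2.05904628e+01,  6.35071758e-01, -2.00061913e-02,
       -7.01357336e+01, -1.65067529e+01]), 'qvel': array([ 0.01860629, -0.03631721,  0.05511601,  0.03424763, -0.03427244,
        0.05640382]), 'tau': array([ 3.63186173e-04, -5.82717276e+01,  2.93063056e+01,  6.99750915e+00,
        7.07254512e-03, -1.53140181e-04]), 'tool_pos': array([ 0.2425011 , -0.62945226,  0.24264386]), 'orientation': array([ 1.79907287e+02, -7.86143260e-03, -1.58935241e+02]), 'force': array([-0.7577287 , -0.07709376, -0.14252018]), 'moment': array([-0.00692541,  0.00174033, -0.02208068]), 'opening': 0.08742057259238074}
[[446.54307925   0.         317.5049849 ]
 [  0.         446.54307925 202.8558282 ]
 [  0.           0.           1.        ]] [[ 0.02443634 -0.99274109  0.11776245  0.41151398]
 [-0.99968754 -0.02364584  0.00810532  0.06230165]
 [-0.00526189 -0.11792372 -0.99300872  1.24204455]
 [ 0.          0.          0.          1.        ]] 1
[[375.77496616   0.         325.11796101]
 [  0.         375.77496616 197.4862882 ]
 [  0.           0.           1.        ]] [[-0.91000689 -0.30924403  0.27614416  0.22660148]
 [-0.41425897  0.70496179 -0.57568949  0.77208515]
 [-0.01664255 -0.63827659 -0.76962719  1.00782177]
 [ 0.          0.          0.          1.        ]] 2
```

View pics/top0.png

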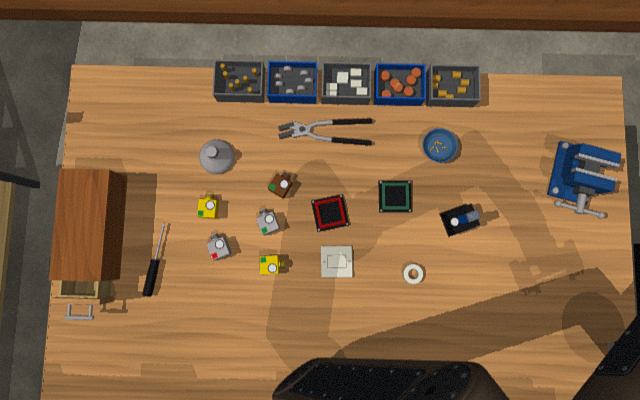

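View pics/side0.png

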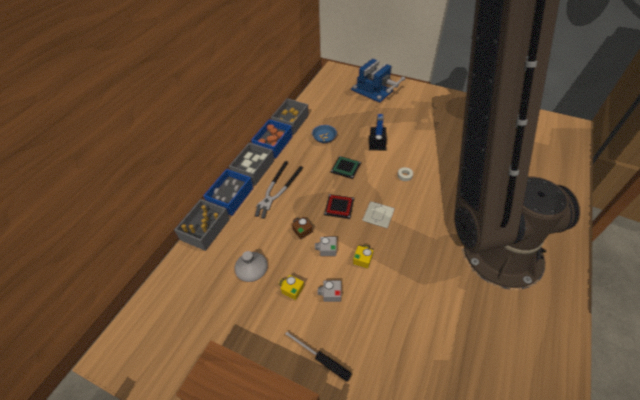

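The top view shows the chrome green-tagged outlet at about (266,221), the chrome red-tagged one at (217,246), the pass nest at (395,196), the reject nest at (330,212) and the stand with the gauge at (460,219). The look-alikes (yellow and brown) are at (208,207), (271,265) and (282,184).

```bash
cat > h.py <<'E'
import numpy as np, cv2
from plant import telemetry, vision, recognise, silhouettes, place_of
def ray(s,xy):
    K=s["mtx"];T=s["cam_to_world"]
    d=T[:3,:3]@np.linalg.solve(K,[xy[0],xy[1],1.]);return T[:3,3],d
def atz(s,xy,z):
    o,d=ray(s,xy);return o+d*(z-o[2])/d[2]
def tri(s1,p1,s2,p2):
    o1,d1=ray(s1,p1);o2,d2=ray(s2,p2)
    a=np.linalg.lstsq(np.c_[d1,-d2],o2-o1,rcond=None)[0]
    A=o1+a[0]*d1;B=o2+a[1]*d2
    return (A+B)/2,np.linalg.norm(A-B)
def proj(s,p):
    T=np.linalg.inv(s["cam_to_world"]);c=T[:3,:3]@np.asarray(p)+T[:3,3];u=s["mtx"]@c;return u[:2]/u[2]
def zoom(s,c,r,f,name):
    x,y=map(int,c);im=s["color"][max(0,y-r):y+r,max(0,x-r):x+r,::-1]
    cv2.imwrite(name,cv2.resize(im,None,fx=f,fy=f,interpolation=cv2.INTER_CUBIC))
E
python3 - <<'E'
from h import *
t=vision.snapshot("top");s=vision.snapshot("side")
Z=dict(outlet_green_mid=.018,outlet_green_spot=.036,outlet_red_mid=.018,pass_nest_floor=.008,reject_nest_floor=.008,gauge_stand_top=.055,gauge_grip=.095)
for n,z in Z.items():
    for nm,p in(("top",t),("side",s)):
        for r in place_of(n,p): print(n,nm,np.round(r["xy"],1),round(r["conf"],2),np.round(atz(p,r["xy"],z),4))
ims=[]
for c in [(266,221),(217,246),(395,196),(330,212),(460,219)]:
    x,y=c;ims.append(cv2.resize(t["color"][y-25:y+25,x-25:x+25,::-1],(260,260),interpolation=cv2.INTER_CUBIC))
ims.append(cv2.resize(s["color"][105:155,353:403,::-1],(260,260),interpolation=cv2.INTER_CUBIC))
cv2.imwrite("pics/z0.png",np.vstack([np.hstack(ims[:3]),np.hstack(ims[3:])]))
E
```

```text
outlet_green_mid top [267.9 220.8] 0.98 [0.5038 0.2074 0.018 ]
outlet_green_mid top [280.3 184.4] 0.88 [0.6058 0.1768 0.018 ]
outlet_green_mid top [208.  207.5] 0.72 [0.5366 0.3742 0.018 ]
outlet_green_mid top [270.3 264.9] 0.62 [0.3839 0.1964 0.018 ]
outlet_green_mid top [156.5 258.7] 0.18 [0.393  0.5072 0.018 ]
outlet_green_mid side [364.6 257.9] 0.83 [0.3748 0.1992 0.018 ]
outlet_green_mid side [302.3 223.7] 0.7 [0.6038 0.1618 0.018 ]
outlet_green_mid side [288.  286.2] 0.65 [0.5423 0.3752 0.018 ]
outlet_green_mid side [328.7 244.4] 0.63 [0.4933 0.1992 0.018 ]
outlet_green_mid side [380.2 133.1] 0.26 [ 0.519  -0.3589  0.018 ]
outlet_green_spot top [269.3 219.3] 0.89 [0.5066 0.2016 0.036 ]
outlet_green_spot top [285.8 185.2] 0.81 [0.6011 0.16   0.036 ]
outlet_green_spot top [272.9 270.1] 0.62 [0.3707 0.1869 0.036 ]
outlet_green_spot top [218.  248.3] 0.51 [0.4251 0.3368 0.036 ]
outlet_green_spot side [325.1 243.6] 0.9 [0.4996 0.2115 0.036 ]
outlet_green_spot side [293.1 280. ] 0.89 [0.5323 0.3596 0.036 ]
outlet_green_spot side [369.2 253.9] 0.68 [0.3644 0.1912 0.036 ]
outlet_green_
[... 295 characters left out ...]
8 0.018 ]
outlet_red_mid side [333.1 291.4] 0.6 [0.4178 0.3373 0.018 ]
pass_nest_floor top [394.4 195.9] 0.88 [ 0.5825 -0.1413  0.008 ]
pass_nest_floor side [345.1 163.4] 0.95 [ 0.5855 -0.1563  0.008 ]
reject_nest_floor top [330.6 211.9] 0.92 [0.5335 0.0354 0.008 ]
reject_nest_floor side [341.1 206. ] 0.64 [0.5202 0.0366 0.008 ]
gauge_stand_top top [463.3 218.1] 0.6 [ 0.5207 -0.317   0.055 ]
gauge_stand_top top [217.1 246.6] 0.36 [0.4293 0.3351 0.055 ]
gauge_stand_top side [377.3 131.5] 0.88 [ 0.5213 -0.321   0.055 ]
gauge_grip top [467.6 215.3] 0.74 [ 0.5245 -0.3153  0.095 ]
gauge_grip side [381.6 125.5] 0.49 [ 0.5056 -0.3137  0.095 ]
gauge_grip side [380.2 213.8] 0.2 [0.3742 0.0806 0.095 ]
```

View pics/z0.png

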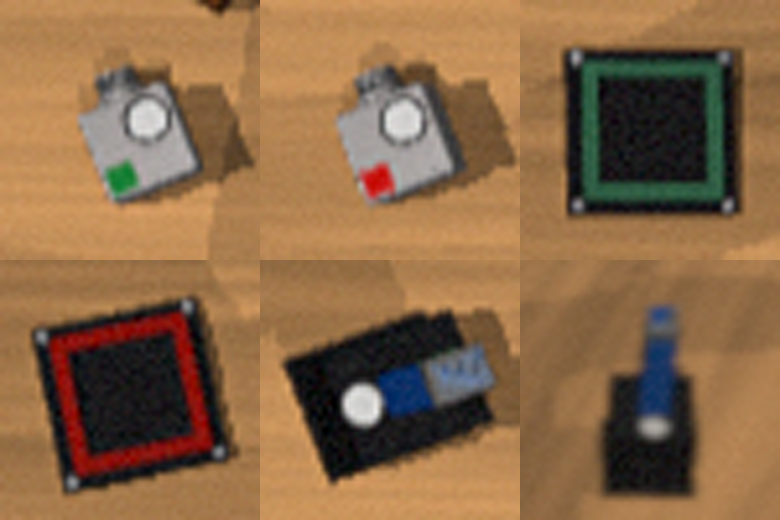

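```bash
cat > m.py <<'E'
from h import *
def blobs(s,kind,box,f=6):
    x0,y0,x1,y1=box
    im=cv2.resize(s["color"][y0:y1,x0:x1],None,fx=f,fy=f,interpolation=cv2.INTER_CUBIC)
    h=cv2.cvtColor(im,cv2.COLOR_RGB2HSV).astype(int);H,S,V=h[...,0],h[...,1],h[...,2]
    if kind=="green": m=(H>45)&(H<95)&(S>110)&(V>50)
    if kind=="red": m=((H<6)|(H>172))&(S>180)&(V>70)
    if kind=="white": m=(S<45)&(V>200)
    if kind=="blue": m=(H>98)&(H<125)&(S>130)&(V>60)
    n,l,st,c=cv2.connectedComponentsWithStats(m.astype(np.uint8))
    out=[]
    for i in np.argsort(-st[1:,4])+1:
        if st[i,4]<40:continue
        pts=cv2.findNonZero((l==i).astype(np.uint8)).astype(np.float32)
        toim=lambda p:(np.asarray(p)+.5)/f-.5+[x0,y0]
        out.append((st[i,4]/f/f,toim(c[i]),toim(cv2.boxPoints(cv2.minAreaRect(pts)))))
    return out
def outlet(s,col,c,r=16,z=.036):
    x,y=map(int,np.round(c));b=(x-r,y-r,x+r,y+r)
    g=blobs(s,col,b);w=blobs(s,"white",b)
    if not g or not w: print("miss",len(g),len(w));return
    T=atz(s,g[0][1],z)[:2];W=atz(s,w[0][1],z)[:2];d=W-T
    return dict(mid=T+d*14.5/23.5,yaw=np.degrees(np.arctan2(d[1],d[0]))+45,len=np.linalg.norm(d),spot=W,A=(g[0][0],w[0][0]))
E
python3 - <<'E'
from m import *
t=vision.snapshot("top");s=vision.snapshot("side")
print(outlet(t,"green",(266,221)),outlet(s,"green",(328,244)))
print(outlet(t,"red",(217,246)),outlet(s,"red",(332,290)))
def q(v): return (np.degrees(np.arctan2(v[1],v[0]))+45)%90-45
for nm,col,cs in(("pass","green",[(395,196),(346,166)]),("rej","red",[(330,212),(340,206)])):
  for p,(x,y) in zip((t,s),cs):
    for a,c,bx in blobs(p,col,(x-22,y-22,x+22,y+22))[:1]:
        w=np.array([atz(p,b,.014)[:2] for b in bx]);print(nm,a,np.round(w.mean(0),4),[round(q(w[i]-w[i-1]),1) for i in range(4)],[round(np.linalg.norm(w[i]-w[i-1]),3) for i in range(4)])
for p,(x,y) in zip((t,s),[(460,219),(378,135)]):
    for col in("blue","white"):
        for a,c,bx in blobs(p,col,(x-25,y-25,x+25,y+25))[:2]: print(col,a,np.round(c,1),atz(p,c,.055)[:2])
ims=[cv2.resize(i[...,::-1],(390,390),interpolation=cv2.INTER_CUBIC) for i in(t["color"][199:239,440:480],s["color"][110:155,355:400])]
cv2.imwrite("pics/z1.png",np.hstack(ims))
E
```

```text
miss 1 0
{'mid': array([0.49685649, 0.20749997]), 'yaw': np.float64(23.685880871865095), 'len': np.float64(0.03350621624507274), 'spot': array([0.50881096, 0.20283573]), 'A': (np.float64(22.0), np.float64(29.38888888888889))} None
miss 1 0
{'mid': array([0.42550681, 0.33902958]), 'yaw': np.float64(25.168600221858302), 'len': np.float64(0.03333293535967373), 'spot': array([0.43751554, 0.33469874]), 'A': (np.float64(19.194444444444446), np.float64(31.055555555555557))} None
pass 289.22222222222223 [ 0.5825 -0.1422] [np.float64(1.4), np.float64(0.4), np.float64(1.4), np.float64(0.0)] [np.float64(0.075), np.float64(0.076), np.float64(0.076), np.float64(0.076)]
pass 1.7777777777777777 [ 0.5497 -0.1723] [np.float64(-9.7), np.float64(4.0), np.float64(-9.8), np.float64(3.7)] [np.float64(0.011), np.float64(0.005), np.float64(0.011), np.float64(0.005)]
rej 319.86111111111114 [0.532  0.0381] [np.float64(12.9), np.float64(13.0), np.float64(12.5), np.float64(12.9)] [np.float64(0.076), np.float64(0.076), np.float64(0.076), np.float64(0.076)]
rej 183.19444444444446 [0.5283 0.0392] [np.float64(12.8), np.float64(17.4), np.float64(12.3), np.float64(15.2)] [np.float64(0.078), np.float64(0.079), np.float64(0.081), np.float64(0.078)]
blue 73.58333333333333 [462.4 218.7] [ 0.51894994 -0.31443638]
white 31.0 [454.2 221.3] [ 0.51149699 -0.29281021]
blue 73.61111111111111 [378.9 127.9] [ 0.5227683  -0.34371751]
```

View pics/z1.png

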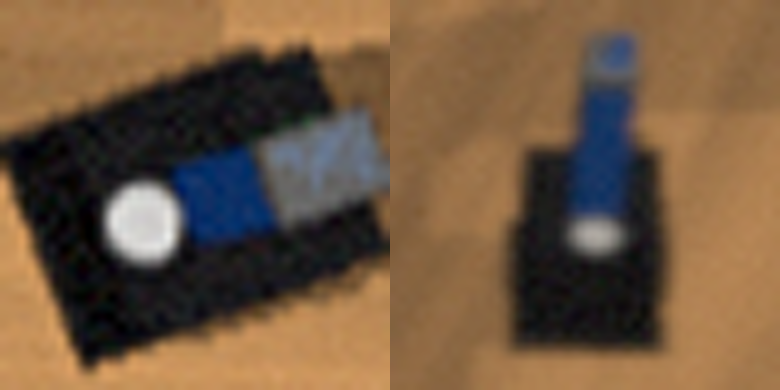

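```bash
cat >> m.py <<'E'
def to(p,yaw,ob=None):
    "tool-axis shift to world p, then turn about tool z (rad) (mod half turn)"
    from scipy.spatial.transform import Rotation as R
    ob=ob or telemetry.get_obs(); r,pt,y=ob["orientation"]
    M=R.from_euler("xyz",[180,0,y],degrees=True)
    d=M.inv().apply(np.asarray(p)-ob["tool_pos"]);t=-((yaw-y+90)%180-90)
    print("shift",np.round(d,4),"turn deg",round(t,2),"rad",round(np.radians(t),4),"| tilt",np.round([r,pt],2))
E
sed -i 's/(S<45)&(V>200)/(S<60)\&(V>(185 if s["shot"]%1==0 else 0))/' m.py
python3 - <<'E'
from m import *
from scipy.optimize import minimize
t=vision.snapshot("top");s=vision.snapshot("side")
for k in((outlet(s,"green",(328,244))),(outlet(s,"red",(332,290)))):print(k)
for (x,y) in[(346,166)]:
    im=s["color"][y-12:y+12,x-15:x+15];h=cv2.cvtColor(im,cv2.COLOR_RGB2HSV)
    m=(h[...,0]>45)&(h[...,0]<95)&(h[...,1]>60)&(h[...,2]>25)
    pts=cv2.findNonZero(m.astype(np.uint8)).astype(np.float32)
    bx=cv2.boxPoints(cv2.minAreaRect(pts))+[x-15,y-12]
    w=np.array([atz(s,b,.014)[:2] for b in pts[:,0]+[x-15,y-12]]);print("pass side",(w.min(0)+w.max(0))/2,np.ptp(w,axis=0))
# gauge fit
regs=[]
for p in(t,s):
    r=silhouettes("gauge_grip",p);print([(round(q["conf"],2),q["region"].sum(),np.round(q["xy"])) for q in r]);regs.append(r[0]["region"])
f=4
def rend(p,c,yaw,hx,hy,z0,z1):
    a=np.radians(yaw);R=np.array([[np.cos(a),-np.sin(a)],[np.sin(a),np.cos(a)]])
    pts=[proj(p,[*(np.array(c)+R@[i*hx,j*hy]),z]) for i in(-1,1) for j in(-1,1) for z in(z0,z1)]
    h=cv2.convexHull((np.array(pts)*f*16+f*8).astype(np.int32))
    m=np.zeros((400*f,640*f),np.uint8);cv2.fillConvexPoly(m,h,1,shift=4);return m.astype(bool)
R=[cv2.resize(r.astype(np.uint8),None,fx=f,fy=f,interpolation=cv2.INTER_NEAREST).astype(bool) for r in regs]
def cost(v,idx=(0,1)):
    e=0
    for i in idx:
        m=rend((t,s)[i],v[:2],v[2]*100,.011,.015,.055,.135);e+=1-(m&R[i]).sum()/(m|R[i]).sum()
    return e
for idx in((0,1),(0,),(1,)):
    o=min((minimize(cost,[.521,-.317,y0],args=(idx,),method="Nelder-Mead",options=dict(initial_simplex=[[.521,-.317,y0],[.526,-.317,y0],[.521,-.312,y0],[.521,-.317,y0+.1]])) for y0 in(.05,.2)),key=lambda o:o.fun)
    print(idx,o.x,o.fun)
to([.4969,.2075,.12],23.7)
E
```

```text
miss 1 0
miss 1 0
None
None
pass side [ 0.57683306 -0.13806614] [0.07693508 0.0808923 ]
[(0.69, np.int64(191), array([467., 214.])), (0.57, np.int64(408), array([218., 246.]))]
[(0.63, np.int64(130), array([378., 125.]))]
(0, 1) [ 0.51791811 -0.31676018  0.08385133] 0.5529774635719027
(0,) [ 0.52250161 -0.31609429  0.15721893] 0.11740041928721179
(1,) [ 0.51564005 -0.31827732  0.1296038 ] 0.1319295229909755
shift [-0.5383  0.6899  0.1236] turn deg -2.63 rad -0.0459 | tilt [-180.    0.]
```

```bash
A='[-0.0215,0.0275,0,0,0]'; python3 -m handwheel '[[[-0.0215,0.0275,0,-0.002,0],[-0.0215,0.0275,0,-0.002,0],[-0.0215,0.0275,0,-0.002,0],[-0.0215,0.0275,0,-0.002,0],[-0.0215,0.0275,0,-0.002,0],[-0.0215,0.0275,0,-0.002,0],[-0.0215,0.0275,0,-0.002,0],[-0.0215,0.0275,0,-0.002,0],[-0.0215,0.0275,0,-0.002,0],[-0.0215,0.0275,0,-0.002,0],[-0.0215,0.0275,0,-0.002,0],[-0.0215,0.0275,0,-0.002,0],[-0.0215,0.0275,0,-0.002,0],[-0.0215,0.0275,0,-0.002,0],[-0.0215,0.0275,0,-0.002,0],[-0.0215,0.0275,0,-0.002,0],[-0.0215,0.0275,0,-0.002,0],[-0.0215,0.0275,0,-0.002,0],[-0.0215,0.0275,0,-0.002,0],[-0.0215,0.0275,0,-0.002,0]]]'
python3 -c "
from m import *
to([.496,.2075,.12],23.7)"
```

```text
clock: 2.87
tool_pos: [0.4335, 0.0436, 0.2441]
orientation: [180.0, 0.1, -156.6]
force: [1.2, -1.4, 0.6]
opening: 0.0875
shift [-0.1225  0.1256  0.1241] turn deg -0.3 rad -0.0052 | tilt [1.7999e+02 7.0000e-02]
```

```bash
python3 -m handwheel '[[[-0.0195,0.0195,0.02,0,0],[-0.0195,0.0195,0.02,0,0],[-0.0195,0.0195,0.02,0,0],[-0.0195,0.0195,0.02,0,0],[-0.0195,0.0195,0.02,0,0],[-0.0195,0.0195,0.02,-0.005,0],[0,0,0,0,0],[0,0,0,0,0]]]'
python3 - <<'E'
from m import *
to([.496,.2075,.12],23.7)
t=vision.snapshot("top");s=vision.snapshot("side")
a=t["color"][185:265,205:305,::-1];b=s["color"][200:280,278:378,::-1]
cv2.imwrite("pics/a1.png",np.hstack([cv2.resize(i,(400,320),interpolation=cv2.INTER_CUBIC) for i in(a,b)]))
E
```

```text
clock: 3.53
tool_pos: [0.4941, 0.1961, 0.122]
orientation: [-179.9, -0.2, -156.3]
force: [-1.0, -0.4, 0.2]
opening: 0.0878
shift [-0.0063  0.0097  0.002 ] turn deg 0.04 rad 0.0006 | tilt [-1.7994e+02 -1.7000e-01]
```

View pics/a1.png

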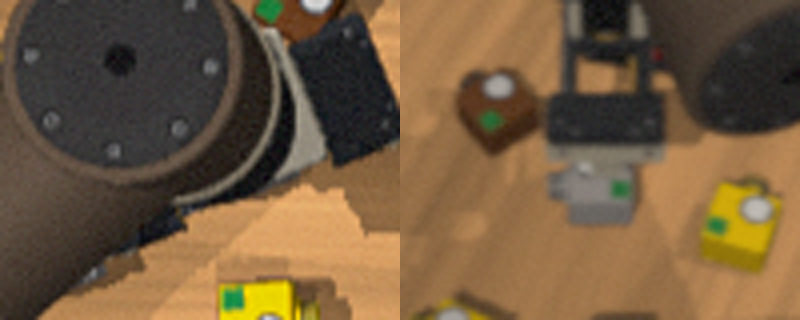

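```bash
python3 -m handwheel '[[[-0.006,0.0095,0,0,0],[0,0,0.02,0,0],[0,0,0.03,0,0],[0,0,0.025,0,0],[0,0,0.019,0,0],[0,0,0,0,0],[0,0,0,0,0]]]'
python3 - <<'E'
from m import *
to([.496,.2075,.028],23.7)
s=vision.snapshot("side")
zoom(s,(328,240),35,8,"pics/a2.png")
E
```

```text
clock: 4.22
tool_pos: [0.4962, 0.2064, 0.03]
orientation: [-180.0, -0.0, -156.4]
force: [0.2, -0.3, 1.1]
opening: 0.0878
shift [-0.0003  0.0011  0.002 ] turn deg -0.06 rad -0.0011 | tilt [-1.7998e+02 -3.0000e-02]
```

View pics/a2.png

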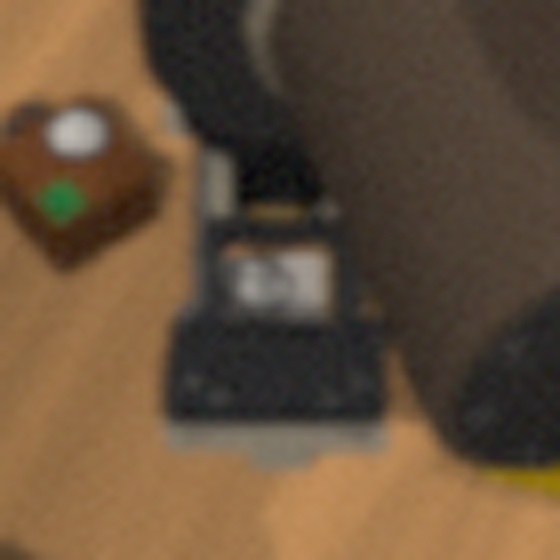

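```bash
python3 -m handwheel '[[[0,0.0005,0.002,0,0.3],[0,0,0,0,0.4],[0,0,0,0,0.5],[0,0,0,0,1],[0,0,0,0,1],[0,0,0,0,1],[0,0,0,0,1],[0,0,0,0,1]]]'; python3 -m handwheel '[[[0,0,-0.01,0,1],[0,0,-0.02,0,1],[0,0,-0.025,0,1],[0,0,-0.025,0,1],[0,0,0,0,1],[0,0,0,0,1]]]'
python3 - <<'E'
from m import *
s=vision.snapshot("side")
zoom(s,(328,230),35,8,"pics/a3.png")
to([.5815,-.1415,.108],0.8)
E
```

```text
clock: 4.93
tool_pos: [0.496, 0.207, 0.0278]
orientation: [-180.0, 0.0, -156.3]
force: [0.2, -0.6, 3.7]
opening: 0.0502
clock: 5.43
tool_pos: [0.4964, 0.2076, 0.1092]
orientation: [179.9, 0.2, -156.4]
force: [-0.6, -0.1, -3.3]
opening: 0.0498
shift [ 6.100e-02 -3.538e-01 -1.000e-04] turn deg 22.83 rad 0.3985 | tilt [1.7996e+02 3.0000e-02]
```

View pics/a3.png

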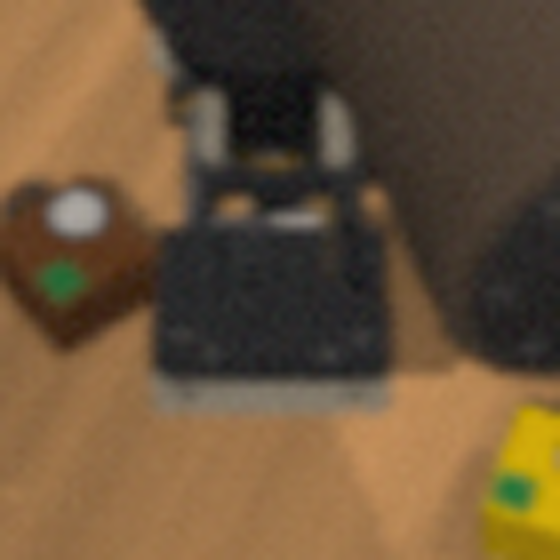

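```bash
python3 -m handwheel '[[[0.004,-0.02,0,0,1],[0.006,-0.0354,0,0,1],[0.006,-0.0354,0,0,1],[0.006,-0.0354,0,0,1],[0.006,-0.0354,0,0,1],[0.006,-0.0354,0,0,1],[0.006,-0.0354,0,0,1],[0.006,-0.0354,0,0,1],[0.006,-0.0354,0,0,1],[0.005,-0.03,0,0,1],[0.004,-0.02,0,0,1],[0,0,0,0.1,1],[0,0,0,0.1,1],[0,0,0,0.1,1],[0,0,0,0.1,1],[0,0,0,0,1],[0,0,0,0,1]]]'
python3 - <<'E'
from m import *
to([.582,-.1412,.055],0.8)
E
```

```text
clock: 6.9
tool_pos: [0.5809, -0.1409, 0.1062]
orientation: [180.0, -0.1, -179.1]
force: [0.1, 0.4, -2.4]
opening: 0.0503
shift [-0.0011 -0.0003  0.0512] turn deg 0.09 rad 0.0016 | tilt [ 1.7999e+02 -1.4000e-01]
```

```bash
python3 -m handwheel '[[[-0.001,-0.0003,0.02,0.0015,1],[0,0,0.02,0,1],[0,0,0.014,0,1],[0,0,0,0,1],[0,0,0,0,1]]]'
python3 - <<'E'
from m import *
s=vision.snapshot("side");t=vision.snapshot("top")
zoom(s,(346,166),30,10,"pics/a4.png");zoom(t,(395,196),30,10,"pics/a5.png")
to([.582,-.1412,.038],0.8)
E
```

```text
clock: 7.32
tool_pos: [0.5819, -0.1412, 0.0526]
orientation: [-180.0, -0.2, -179.2]
force: [-0.2, -0.6, -1.6]
opening: 0.0496
shift [0.0013 0.     0.0163] turn deg -0.05 rad -0.0009 | tilt [-1.7999e+02  4.0000e-02]
```

View pics/a4.png

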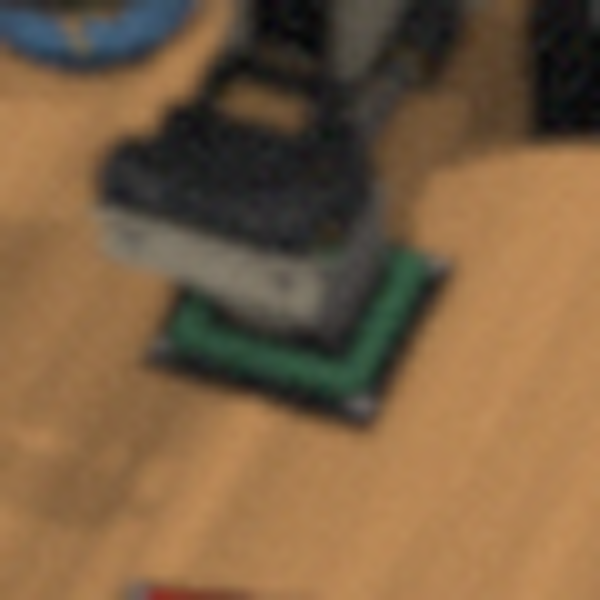

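View pics/a5.png

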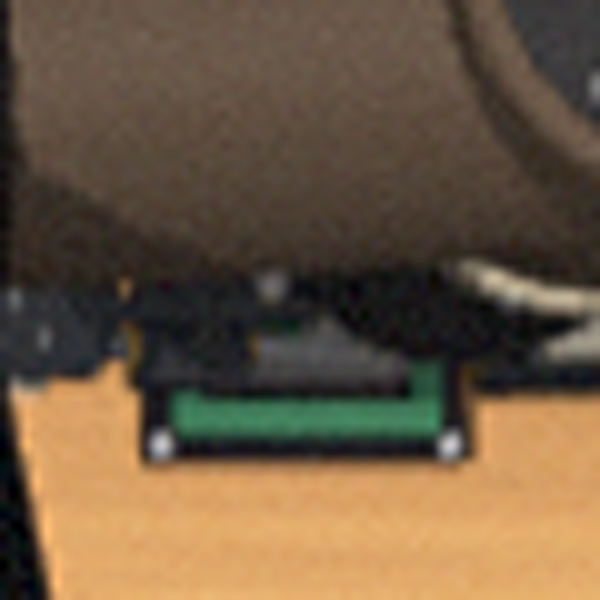

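```bash
python3 -m handwheel '[[[0,0,0.007,0,1],[0,0,0.005,0,1],[0,0,0.003,0,1],[0,0,0,0,1],[0,0,0,0,1]]]'
```

```text
clock: 7.83
tool_pos: [0.5826, -0.1413, 0.0384]
orientation: [-180.0, -0.0, -179.3]
force: [0.4, 0.7, -2.7]
opening: 0.0499
```

```bash
python3 -m handwheel '[[[0,0,0.0025,0,1],[0,0,0,0,1],[0,0,0,0,1]]]'
```

```text
clock: 8.08
tool_pos: [0.5827, -0.1412, 0.036]
orientation: [-180.0, -0.0, -179.4]
force: [0.4, -0.7, -2.3]
opening: 0.0495
```

```bash
python3 -m handwheel '[[[0,0,0.001,0,1],[0,0,0,0,1],[0,0,0,0,1]]]'; python3 -m handwheel '[[[0,0,0,0,0.3],[0,0,0,0,0.3],[0,0,0,0,0],[0,0,0,0,0],[0,0,0,0,0],[0,0,0,0,0]]]'; python3 -m handwheel '[[[0,0,-0.02,0,0],[0,0,-0.03,0,0],[0,0,-0.03,0,0],[0,0,0,0,0],[0,0,0,0,0]]]'
python3 - <<'E'
from m import *
to([.425,.3385,.12],25.2)
E
```

```text
clock: 8.33
tool_pos: [0.5829, -0.1412, 0.0358]
orientation: [-180.0, 0.0, -179.3]
force: [-3.2, 1.1, 5.5]
opening: 0.0499
clock: 8.83
tool_pos: [0.5828, -0.1412, 0.035]
orientation: [-180.0, -0.0, -179.4]
force: [-0.7, -0.4, 0.5]
opening: 0.0822
clock: 9.25
tool_pos: [0.584, -0.1412, 0.1172]
orientation: [180.0, 0.2, -179.3]
force: [-0.8, -0.7, 0.1]
opening: 0.0872
shift [ 0.1535  0.4814 -0.0028] turn deg -24.55 rad -0.4284 | tilt [179.99   0.25]
```

```bash
python3 -m handwheel '[[[0.0110,0.0344,0,0,0],[0.0110,0.0344,0,0,0],[0.0110,0.0344,0,0,0],[0.0110,0.0344,0,0,0],[0.0110,0.0344,0,0,0],[0.0110,0.0344,0,0,0],[0.0110,0.0344,0,0,0],[0.0110,0.0344,0,0,0],[0.0110,0.0344,0,0,0],[0.0110,0.0344,0,0,0],[0.0110,0.0344,0,0,0],[0.0110,0.0344,0,0,0],[0.0110,0.0344,0,0,0],[0.0110,0.0344,0,0,0],[0,0,0,-0.107,0],[0,0,0,-0.107,0],[0,0,0,-0.107,0],[0,0,0,-0.107,0],[0,0,0,0,0],[0,0,0,0,0]]]'
python3 - <<'E'
from m import *
to([.425,.3385,.028],25.2)
t=vision.snapshot("top");zoom(t,(395,196),30,10,"pics/b1.png")
print(outlet(t,"green",(395,196),r=12,z=.044))
s=vision.snapshot("side");zoom(s,(346,160),30,10,"pics/b2.png")
E
```

```text
clock: 10.92
tool_pos: [0.423, 0.3381, 0.1142]
orientation: [-180.0, -0.1, -155.0]
force: [0.7, 0.1, -0.1]
opening: 0.0876
shift [-0.002  -0.0005  0.0862] turn deg -0.23 rad -0.004 | tilt [-1.7996e+02 -8.0000e-02]
{'mid': array([ 0.58406709, -0.1408841 ]), 'yaw': np.float64(3.653846989006368), 'len': np.float64(0.0307125128037803), 'spot': array([ 0.59289738, -0.14865431]), 'A': (np.float64(109.1111111111111), np.float64(37.333333333333336))}
```

View pics/b1.png

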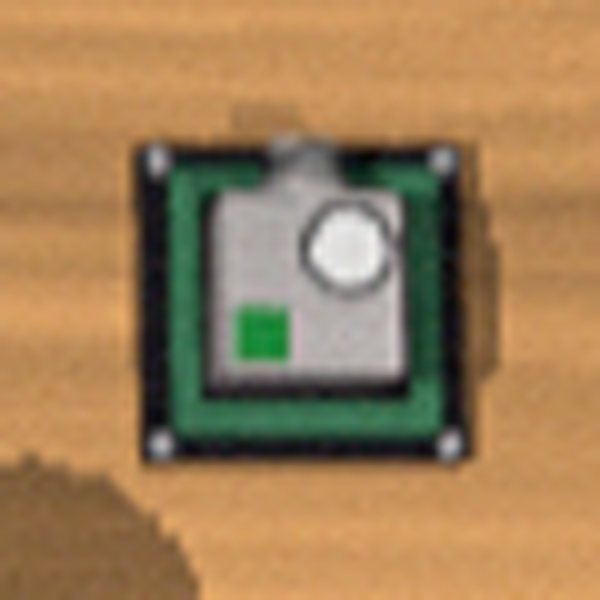

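View pics/b2.png

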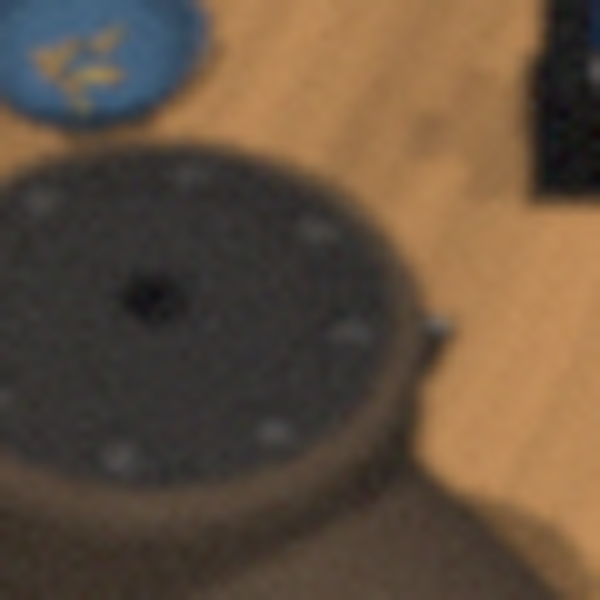

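The green-tagged outlet sits flat inside the green rim, with its block at about (395,195) in the top view. Next is the red one.

```bash
python3 -m handwheel '[[[-0.002,-0.0005,0.015,0,0],[0,0,0.03,0,0],[0,0,0.025,0,0],[0,0,0.0145,0,0],[0,0,0,0,0],[0,0,0,0,0]]]'
python3 - <<'E'
from m import *
to([.425,.3385,.028],25.2)
s=vision.snapshot("side")
zoom(s,(332,288),35,8,"pics/c2.png")
E
```

```text
clock: 11.52
tool_pos: [0.4252, 0.3385, 0.0301]
orientation: [-179.9, -0.1, -154.9]
force: [0.6, 0.0, 1.3]
opening: 0.0879
shift [0.0002 0.0001 0.0021] turn deg -0.12 rad -0.0021 | tilt [-1.7993e+02 -9.0000e-02]
```

View pics/c2.png

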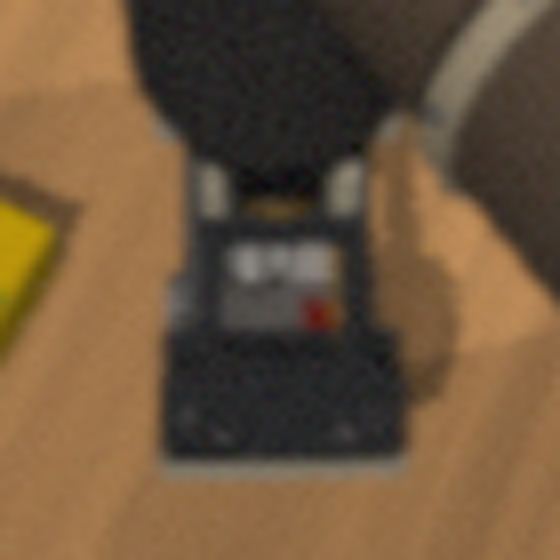

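```bash
python3 -m handwheel '[[[0,0,0.002,0,0.3],[0,0,0,0,0.4],[0,0,0,0,0.5],[0,0,0,0,1],[0,0,0,0,1],[0,0,0,0,1],[0,0,0,0,1],[0,0,0,0,1]]]'; python3 -m handwheel '[[[0,0,-0.01,0,1],[0,0,-0.02,0,1],[0,0,-0.025,0,1],[0,0,-0.025,0,1],[0,0,0,0,1],[0,0,0,0,1]]]'
python3 - <<'E'
from m import *
to([.532,.0385,.108],12.8)
E
```

```text
clock: 12.23
tool_pos: [0.4255, 0.3389, 0.0288]
orientation: [-180.0, 0.0, -154.8]
force: [-0.5, -1.2, 4.0]
opening: 0.0499
clock: 12.73
tool_pos: [0.4255, 0.3397, 0.1101]
orientation: [179.9, 0.1, -154.8]
force: [0.0, -0.4, -3.0]
opening: 0.0496
shift [ 0.0317 -0.3179  0.0021] turn deg 12.36 rad 0.2157 | tilt [1.7989e+02 1.3000e-01]
```

```bash
python3 -m handwheel '[[[0.0018,-0.018,0,0,1],[0.0032,-0.0318,0,0,1],[0.0032,-0.0318,0,0,1],[0.0032,-0.0318,0,0,1],[0.0032,-0.0318,0,0,1],[0.0032,-0.0318,0,0,1],[0.0032,-0.0318,0,0,1],[0.0032,-0.0318,0,0,1],[0.0032,-0.0318,0,0,1],[0.0030,-0.0280,0,0,1],[0.0016,-0.0180,0,0,1],[0,0,0,0.108,1],[0,0,0,0.108,1],[0,0,0,0,1],[0,0,0,0,1]]]'
python3 - <<'E'
from m import *
to([.532,.0385,.053],12.8)
E
```

```text
clock: 13.98
tool_pos: [0.5309, 0.0369, 0.1075]
orientation: [-180.0, -0.1, -167.0]
force: [-0.3, 0.2, -3.4]
opening: 0.05
shift [-0.0014  0.0013  0.0545] turn deg 0.15 rad 0.0026 | tilt [-1.7999e+02 -1.3000e-01]
```

```bash
python3 -m handwheel '[[[-0.0012,0.0013,0.02,0.0025,1],[0,0,0.02,0,1],[0,0,0.0145,0,1],[0,0,0,0,1],[0,0,0,0,1]]]'
python3 - <<'E'
from m import *
s=vision.snapshot("side");t=vision.snapshot("top")
a=[p["color"][y-25:y+35,x-30:x+30,::-1] for p,(x,y) in((s,(340,200)),(t,(330,212)))]
cv2.imwrite("pics/d4.png",cv2.resize(np.hstack(a),None,fx=6.6,fy=6.6,interpolation=cv2.INTER_CUBIC))
to([.532,.0385,.038],12.8)
E
```

```text
clock: 14.4
tool_pos: [0.5319, 0.0387, 0.0533]
orientation: [-180.0, -0.1, -167.2]
force: [0.1, 0.2, -3.8]
opening: 0.0498
shift [ 0.0013 -0.0004  0.0168] turn deg -0.03 rad -0.0004 | tilt [-1.7999e+02  5.0000e-02]
```

View pics/d4.png

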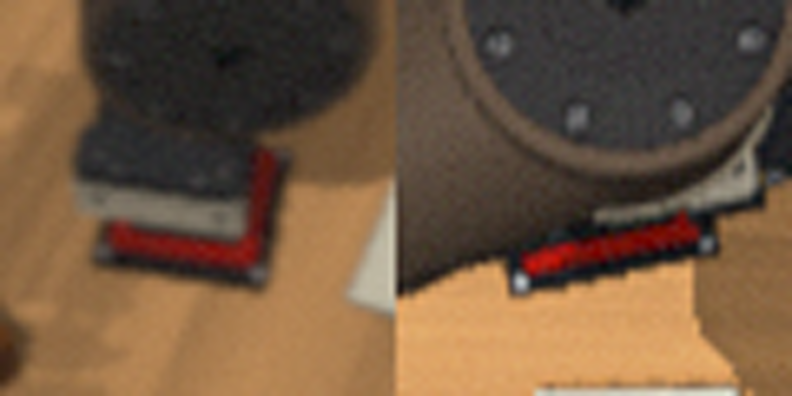

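```bash
python3 -m handwheel '[[[0,0,0.007,0,1],[0,0,0.005,0,1],[0,0,0.003,0,1],[0,0,0.001,0,1],[0,0,0,0,1],[0,0,0,0,1]]]'; python3 -m handwheel '[[[0,0,0.0015,0,1],[0,0,0,0,1],[0,0,0,0,1]]]'
```

```text
clock: 15.0
tool_pos: [0.5327, 0.0388, 0.0381]
orientation: [-180.0, -0.0, -167.3]
force: [0.4, 0.1, -2.8]
opening: 0.0495
clock: 15.25
tool_pos: [0.5331, 0.0389, 0.0369]
orientation: [180.0, 0.0, -167.3]
force: [-0.6, 0.0, -1.5]
opening: 0.0495
```

```bash
python3 -m handwheel '[[[0,0,0.0005,0,1],[0,0,0,0,0.9],[0,0,0,0,0.3],[0,0,0,0,0.3],[0,0,0,0,0],[0,0,0,0,0],[0,0,0,0,0]]]'; python3 -m handwheel '[[[0,0,-0.02,0,0],[0,0,-0.03,0,0],[0,0,-0.04,0,0],[0,0,-0.04,0,0],[0,0,-0.03,0,0],[0,0,0,0,0],[0,0,0,0,0]]]'
python3 - <<'E'
from m import *
to([.45,-.15,.20],12.8)
E
```

```text
clock: 15.83
tool_pos: [0.5327, 0.0387, 0.036]
orientation: [180.0, 0.0, -167.4]
force: [-1.1, -0.8, 0.2]
opening: 0.0757
clock: 16.42
tool_pos: [0.5336, 0.0392, 0.1983]
orientation: [179.9, 0.3, -167.4]
force: [-1.0, -0.0, -1.1]
opening: 0.0876
shift [ 0.123  -0.1663 -0.0017] turn deg -0.15 rad -0.0027 | tilt [179.94   0.26]
```

```bash
python3 -m handwheel '[[[0.02,-0.0277,-0.005,0,0],[0.02,-0.0277,-0.005,0,0],[0.02,-0.0277,-0.005,0,0],[0.02,-0.0277,-0.005,0,0],[0.02,-0.0277,-0.005,0,0],[0.02,-0.0277,-0.005,0,0],[0,0,0,0,0],[0,0,0,0,0]]]'
python3 - <<'E'
from m import *
s=vision.snapshot("side");t=vision.snapshot("top")
cv2.imwrite("pics/e0.png",np.vstack([t["color"][130:290,180:500],s["color"][100:260,240:560]])[:,:,::-1].repeat(1,0))
cv2.imwrite("pics/e0.png",cv2.resize(cv2.imread("pics/e0.png"),None,fx=1.85,fy=1.85,interpolation=cv2.INTER_CUBIC))
a=[p["color"][y-20:y+20,x-20:x+20,::-1] for p,(x,y) in((t,(463,218)),(s,(378,130)))]
cv2.imwrite("pics/e1.png",cv2.resize(np.hstack(a),None,fx=10,fy=10,interpolation=cv2.INTER_CUBIC))
E
```

```text
clock: 17.08
tool_pos: [0.4508, -0.151, 0.2253]
orientation: [180.0, -0.1, -167.5]
force: [-0.2, -0.2, -0.7]
opening: 0.0875
```

View pics/e0.png

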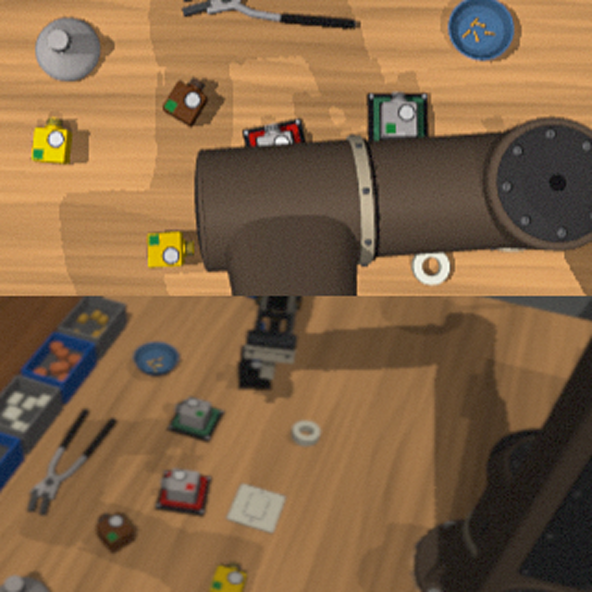

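View pics/e1.png

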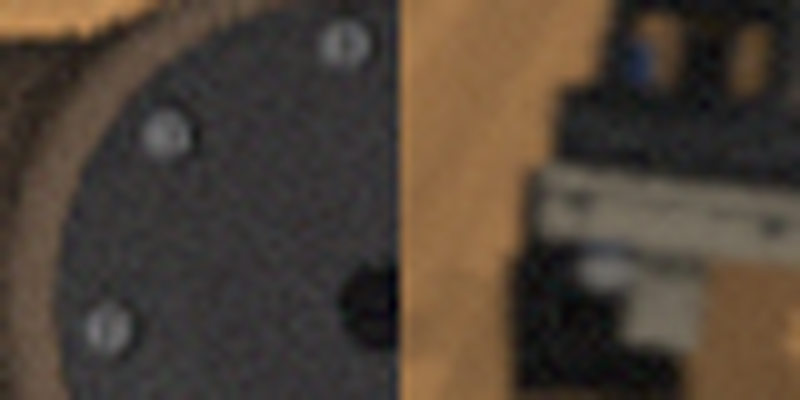

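```bash
cat > fit.py <<'E'
from m import *
MT=dict(mtx=np.array([[446.54307925,0,317.5049849],[0,446.54307925,202.8558282],[0,0,1]]),cam_to_world=np.array([[0.02443634,-0.99274109,0.11776245,0.41151398],[-0.99968754,-0.02364584,0.00810532,0.06230165],[-0.00526189,-0.11792372,-0.99300872,1.24204455],[0,0,0,1]]))
MS=dict(mtx=np.array([[375.77496616,0,325.11796101],[0,375.77496616,197.4862882],[0,0,1]]),cam_to_world=np.array([[-0.91000689,-0.30924403,0.27614416,0.22660148],[-0.41425897,0.70496179,-0.57568949,0.77208515],[-0.01664255,-0.63827659,-0.76962719,1.00782177],[0,0,0,1]]))
for d,f in((MT,"top0"),(MS,"side0")): d["color"]=cv2.imread(f"pics/{f}.png")[:,:,::-1].copy();d["shot"]=0
def wire(p,c0,r,f,boxes):
    x,y=c0;im=cv2.resize(p["color"][y-r:y+r,x-r:x+r,::-1],None,fx=f,fy=f,interpolation=cv2.INTER_CUBIC)
    for (c,yaw,hx,hy,z0,z1,col) in boxes:
        a=np.radians(yaw);R=np.array([[np.cos(a),-np.sin(a)],[np.sin(a),np.cos(a)]])
        P={(i,j,k):tuple(int(v) for v in (proj(p,[*(np.array(c)+R@[i*hx,j*hy]),(z0,z1)[k]])-[x-r,y-r]+.5)*f) for i in(-1,1) for j in(-1,1) for k in(0,1)}
        for A in P:
            for B in P:
                if A<B and sum(u!=v for u,v in zip(A,B))==1: cv2.line(im,P[A],P[B],col,1,cv2.LINE_AA)
    return im
E
python3 - <<'E'
from fit import *
A=wire(MT,(460,219),25,8,[((.5225,-.3161),15.7,.011,.015,.055,.135,(0,255,255)),((.5205,-.317),17,.031,.036,0,.055,(0,255,0))])
B=wire(MS,(378,130),25,8,[((.5156,-.3183),13,.011,.015,.055,.135,(0,255,255)),((.5205,-.317),17,.031,.036,0,.055,(0,255,0))])
cv2.imwrite("pics/w1.png",np.hstack([A,B]))
E
```

View pics/w1.png

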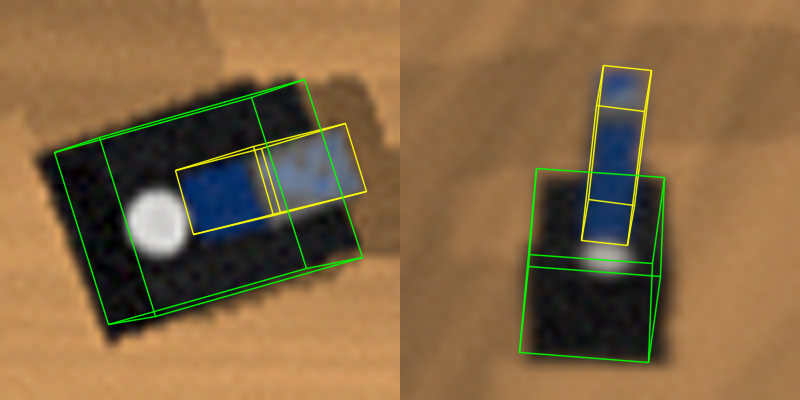

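```bash
python3 - <<'E'
from m import *
to([.5195,-.3175,.225],15)
E
```

```text
shift [-0.0295 -0.1787  0.0002] turn deg -2.39 rad -0.0418 | tilt [ 1.7997e+02 -7.0000e-02]
```

```bash
python3 -m handwheel '[[[-0.005,-0.0298,0,0,0],[-0.005,-0.0298,0,0,0],[-0.005,-0.0298,0,0,0],[-0.005,-0.0298,0,0,0],[-0.005,-0.0298,0,0,0],[-0.0045,-0.0298,0,-0.042,0],[0,0,0,0,0],[0,0,0,0,0]]]'
python3 - <<'E'
from m import *
to([.5195,-.3175,.15],15)
s=vision.snapshot("side");t=vision.snapshot("top")
a=[p["color"][y-30:y+30,x-30:x+30,::-1] for p,(x,y) in((t,(463,218)),(s,(378,130)))]
cv2.imwrite("pics/e2.png",cv2.resize(np.hstack(a),None,fx=6.5,fy=6.5,interpolation=cv2.INTER_CUBIC))
r=outlet(t,"green",(395,196),r=12,z=.044);print(r)
r=outlet(t,"red",(330,212),r=12,z=.044);print(r)
cv2.imwrite("pics/e3.png",cv2.resize(t["color"][170:240,300:420,::-1],None,fx=6,fy=6,interpolation=cv2.INTER_CUBIC))
E
```

```text
clock: 17.85
tool_pos: [0.5205, -0.3177, 0.224]
orientation: [179.9, -0.1, -165.0]
force: [-0.3, -0.7, -0.1]
opening: 0.0876
shift [0.0009 0.0004 0.074 ] turn deg 0.02 rad 0.0004 | tilt [ 1.799e+02 -1.500e-01]
{'mid': array([ 0.57536116, -0.13460856]), 'yaw': np.float64(-5.4383957449763045), 'len': np.float64(0.013005673688065185), 'spot': array([ 0.57853353, -0.13844854]), 'A': (np.float64(109.3888888888889), np.float64(124.1388888888889))}
{'mid': array([0.53262307, 0.01925057]), 'yaw': np.float64(202.86850244407066), 'len': np.float64(0.02943928541218388), 'spot': array([0.52217914, 0.0234981 ]), 'A': (np.float64(37.47222222222222), np.float64(47.27777777777778))}
```

View pics/e2.png

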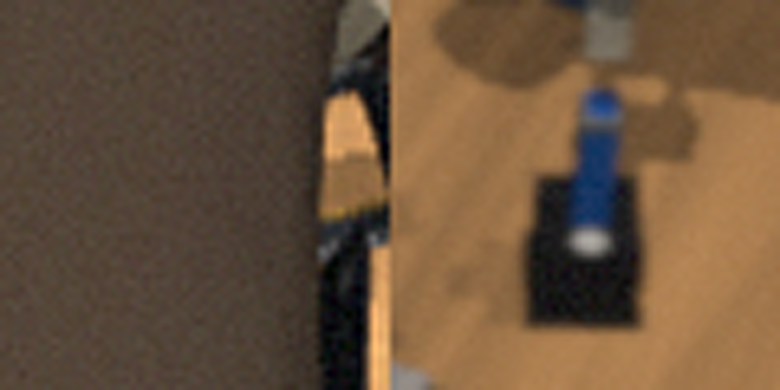

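View pics/e3.png

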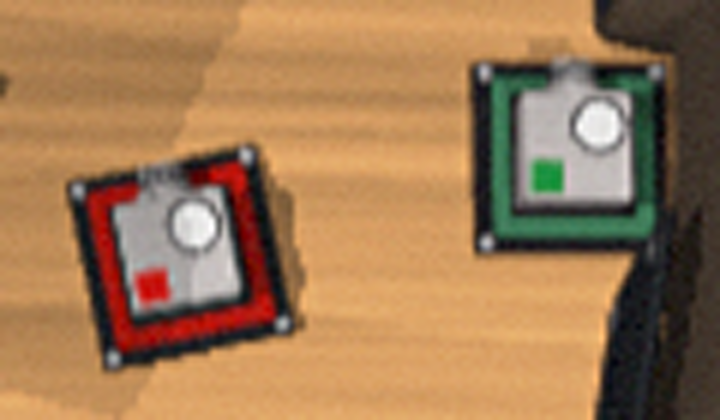

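```bash
python3 -m handwheel '[[[0.0009,0.0004,0.02,0,0],[0,0,0.027,0,0],[0,0,0.027,0,0],[0,0,0,0,0],[0,0,0,0,0]]]'
python3 - <<'E'
from m import *
to([.5195,-.3175,.094],15)
s=vision.snapshot("side")
zoom(s,(378,125),30,10,"pics/e4.png")
E
```

```text
clock: 18.37
tool_pos: [0.5184, -0.3163, 0.1516]
orientation: [179.9, -0.1, -164.9]
force: [0.3, -0.2, 0.9]
opening: 0.0877
shift [-0.0008 -0.0015  0.0576] turn deg 0.15 rad 0.0026 | tilt [ 1.7993e+02 -1.4000e-01]
```

View pics/e4.png

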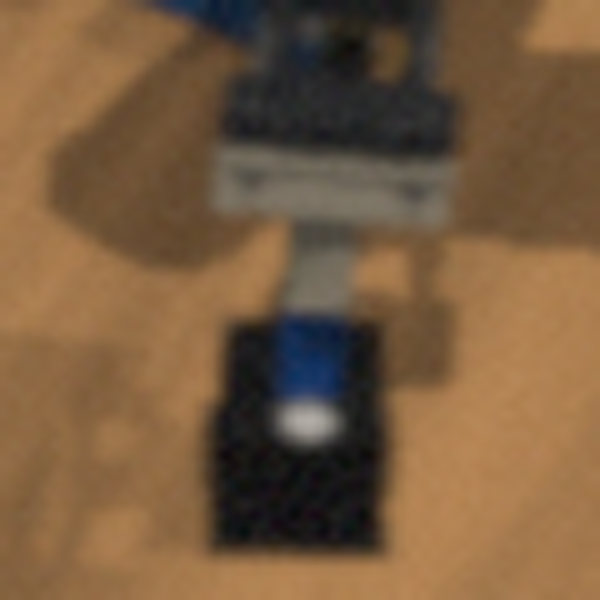

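```bash
python3 -m handwheel '[[[-0.0008,-0.0015,0.02,0,0],[0,0,0.02,0,0],[0,0,0.0175,0,0],[0,0,0,0,0],[0,0,0,0,0],[0,0,0,0,0]]]'
python3 - <<'E'
from m import *
to([.5195,-.3175,.094],15)
s=vision.snapshot("side")
zoom(s,(378,125),30,10,"pics/e5.png")
E
```

```text
clock: 18.92
tool_pos: [0.5215, -0.3191, 0.0969]
orientation: [-179.9, 0.1, -164.9]
force: [-0.1, -0.7, -0.1]
opening: 0.0872
shift [0.0015 0.0021 0.0029] turn deg 0.1 rad 0.0018 | tilt [-1.7989e+02  1.3000e-01]
```

View pics/e5.png

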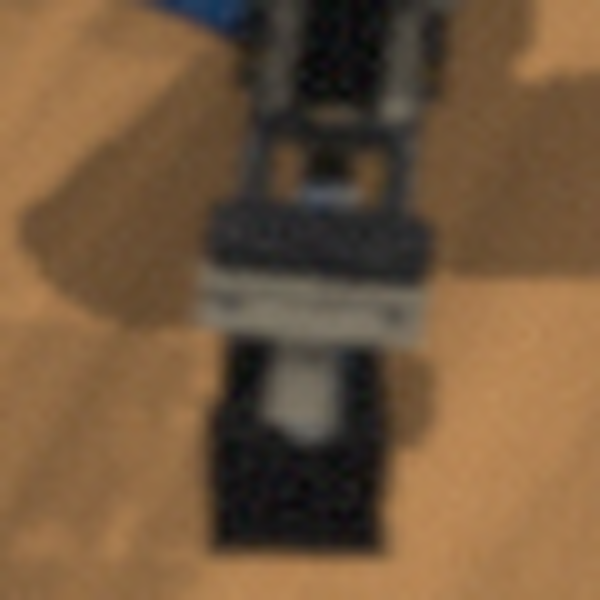

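```bash
python3 -m handwheel '[[[0,0,0.001,0,0.3],[0,0,0,0,0.4],[0,0,0,0,0.5],[0,0,0,0,0.55],[0,0,0,0,0.6],[0,0,0,0,0.65],[0,0,0,0,0.7],[0,0,0,0,1],[0,0,0,0,1],[0,0,0,0,1],[0,0,0,0,1]]]'
python3 - <<'E'
from m import *
print(telemetry.get_obs()["force"],telemetry.get_obs()["moment"],telemetry.get_obs()["tool_pos"])
E
```

```text
clock: 19.88
tool_pos: [0.5201, -0.3187, 0.0935]
orientation: [180.0, -0.0, -164.9]
force: [0.2, -0.4, -0.4]
opening: 0.0309
[ 0.23817611 -0.41325657 -0.37302016] [ 0.04157604 -0.04573514  0.00246226] [ 0.52008865 -0.31874607  0.09347714]
```

```bash
python3 -m handwheel '[[[0,0,-0.01,0,1],[0,0,-0.02,0,1],[0,0,-0.02,0,1],[0,0,-0.02,0,1],[0,0,-0.02,0,1],[0,0,-0.01,0,1],[0,0,0,0,1],[0,0,0,0,1]]]'
python3 - <<'E'
from m import *
to([.5195,-.3175,.094],15)
s=vision.snapshot("side");t=vision.snapshot("top")
zoom(s,(378,115),30,10,"pics/f1.png")
# spot measurement, from both cams
def ws(p,box,z):
    for a,c,_ in blobs(p,"white",box)[:3]: print(round(a,1),np.round(c,2),np.round(atz(p,c,z)[:3],4))
ws(t,(391,182,406,198),.044)
p=place_of("outlet_green_spot",t);print([(np.round(q["xy"],1),round(q["conf"],2)) for q in p])
p=place_of("outlet_green_spot",s);print([(np.round(q["xy"],1),round(q["conf"],2),np.round(atz(s,q["xy"],.044),4)) for q in p])
cv2.imwrite("pics/f2.png",cv2.resize(np.hstack([t["color"][170:220,370:420,::-1],s["color"][135:185,320:370,::-1]]),None,fx=8,fy=8,interpolation=cv2.INTER_CUBIC))
E
```

```text
clock: 20.55
tool_pos: [0.5201, -0.3186, 0.1937]
orientation: [-180.0, 0.1, -165.0]
force: [0.3, 0.6, -2.6]
opening: 0.0305
shift [0.0003 0.0012 0.0997] turn deg 0.05 rad 0.0008 | tilt [-1.8e+02  5.0e-02]
52.3 [395.66 193.12] [ 0.5851 -0.1387  0.044 ]
40.3 [399.34 190.38] [ 0.5929 -0.1486  0.044 ]
2.1 [403.62 186.71] [ 0.6032 -0.1602  0.044 ]
[(array([284.1, 185.3]), 0.89), (array([213.4, 206.6]), 0.88), (array([273.1, 269.3]), 0.84), (array([397.7, 190.7]), 0.8)]
[(array([291. , 277.3]), 0.96, array([0.5392, 0.3579, 0.044 ])), (array([367.3, 252.6]), 0.76, array([0.3699, 0.1941, 0.044 ])), (array([303.2, 223.2]), 0.73, array([0.5921, 0.1749, 0.044 ])), (array([344.8, 158.6]), 0.57, array([ 0.583 , -0.1451,  0.044 ]))]
```

View pics/f1.png

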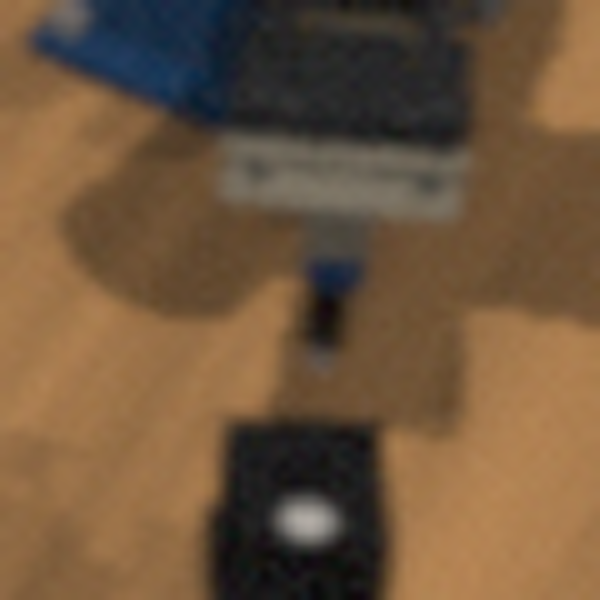

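View pics/f2.png

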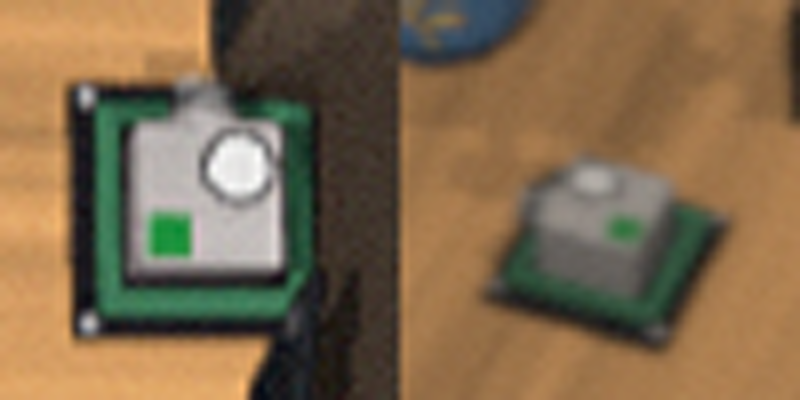

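```bash
python3 - <<'E'
from m import *
to([.592,-.1498,.165],15)
E
```

```text
shift [-0.1139  0.1441  0.0271] turn deg 0.05 rad 0.0009 | tilt [ 1.7992e+02 -1.1000e-01]
```

```bash
python3 -m handwheel '[[[-0.008,0.01,0,0,1],[-0.015,0.02,0,0,1],[-0.02,0.025,0,0,1],[-0.02,0.025,0,0,1],[-0.02,0.025,0.007,0,1],[-0.017,0.022,0.01,0,1],[-0.009,0.011,0.01,0,1],[-0.0045,0.006,0,0,1],[0,0,0,0,1],[0,0,0,0,1],[0,0,0,0,1],[0,0,0,0,1]]]'
python3 - <<'E'
from m import *
to([.592,-.1498,.15],15)
s=vision.snapshot("side");t=vision.snapshot("top")
cv2.imwrite("pics/g1.png",cv2.resize(np.hstack([t["color"][165:225,365:425,::-1],s["color"][125:185,315:375,::-1]]),None,fx=6.6,fy=6.6,interpolation=cv2.INTER_CUBIC))
for p in(s,t):print([(np.round(q["xy"],1),round(q["conf"],2)) for q in place_of("gauge_foot",p)])
E
```

```text
clock: 21.75
tool_pos: [0.5921, -0.1513, 0.1671]
orientation: [-180.0, 0.0, -165.0]
force: [-0.4, -0.2, -2.2]
opening: 0.0308
shift [-0.0003  0.0015  0.0171] turn deg -0.02 rad -0.0003 | tilt [-1.7999e+02  3.0000e-02]
[]
[(array([399.8, 187.5]), 0.52)]
```

View pics/g1.png

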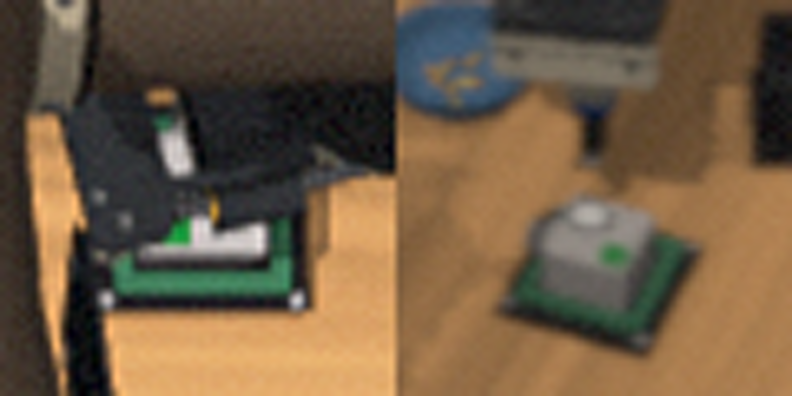

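```bash
python3 - <<'E'
from m import *
from fit import MS as s
for z in(.080,.0836,.087): print(z,atz(s,(344.4,149.2),z))
print(atz(s,(344.2,157.3),.044))
print(proj(s,[.5921,-.1513,.044]),proj(s,[.5921,-.1513,.0836]))
E
```

```text
0.08 [ 0.58937577 -0.1544811   0.08      ]
0.0836 [ 0.58796818 -0.15088597  0.0836    ]
0.087 [ 0.5866388  -0.14749057  0.087     ]
[ 0.58758832 -0.15042654  0.044     ]
[343.15204353 156.80127477] [343.37675859 148.81064717]
```

```bash
python3 -m handwheel '[[[0,0.0008,0.01,0,1],[0,0,0.01,0,1],[0,0,0.008,0,1],[0,0,0,0,1],[0,0,0,0,1],[0,0,0,0,1],[0,0,0,0,1]]]'
python3 - <<'E'
from m import *
s=vision.snapshot("side");print(telemetry.get_obs()["tool_pos"],telemetry.get_obs()["force"])
zoom(s,(344,155),20,15,"pics/g2.png")
E
```

```text
clock: 22.53
tool_pos: [0.5925, -0.1494, 0.1389]
orientation: [-180.0, 0.0, -164.9]
force: [0.1, 0.9, -1.6]
opening: 0.0307
[ 0.59242289 -0.14941921  0.1389325 ] [-0.26156754  0.27369367 -0.89549759]
```

View pics/g2.png

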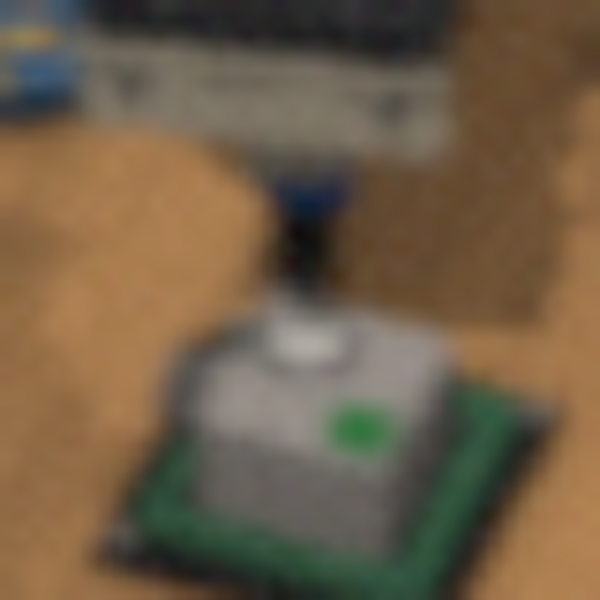

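```bash
python3 -m handwheel '[[[0,0,0.005,0,1],[0,0,0.003,0,1],[0,0,0.001,0,1],[0,0,0,0,1],[0,0,0,0,1],[0,0,0,0,1]]]'
for i in 1 2 3; do python3 -m handwheel '[[[0,0,0,0,1]]]' | grep -E 'pos|force'; done
python3 - <<'E'
from m import *
s=vision.snapshot("side")
zoom(s,(344,155),20,15,"pics/g3.png")
E
```

```text
clock: 23.08
tool_pos: [0.5922, -0.1495, 0.1296]
orientation: [-180.0, 0.0, -164.9]
force: [0.5, -0.1, -1.6]
opening: 0.0304
tool_pos: [0.5922, -0.1495, 0.1297]
force: [0.5, 0.8, -0.4]
tool_pos: [0.5922, -0.1495, 0.1297]
force: [-0.7, 1.5, -1.6]
tool_pos: [0.5922, -0.1495, 0.1297]
force: [0.1, 0.4, -1.0]
```

View pics/g3.png

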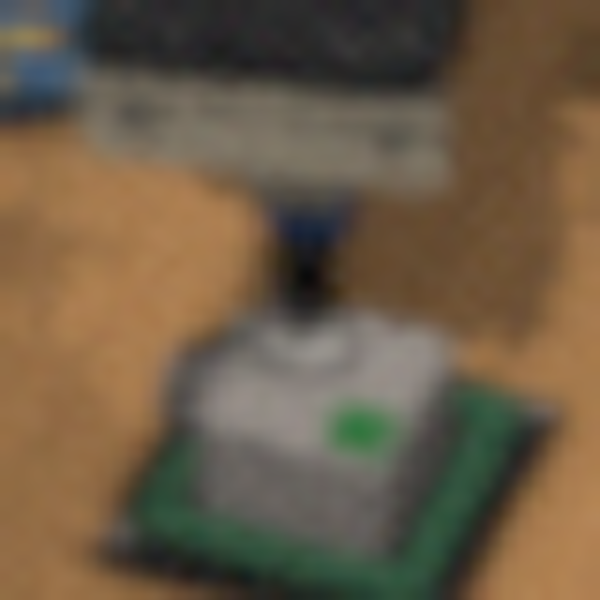

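```bash
cat > ov.py <<'E'
from m import *
def circ(c,z,r): 
    a=np.linspace(0,2*np.pi,40);return np.c_[c[0]+r*np.cos(a),c[1]+r*np.sin(a),np.full(40,z)]
def overlay(s,items,c0=(344,152),r=20,f=15):
    x,y=c0;im=cv2.resize(s["color"][y-r:y+r,x-r:x+r,::-1],None,fx=f,fy=f,interpolation=cv2.INTER_CUBIC)
    for c,z,rad,col in items:
        P=np.array([(proj(s,q)-[x-r,y-r]+.5)*f for q in circ(c,z,rad)]).astype(np.int32)
        cv2.polylines(im,[P],True,col,1,cv2.LINE_AA)
    return im
E
python3 - <<'E'
from ov import *
s=vision.snapshot("side")
# white disc pos by side cam incl. bias
d=(.5876,-.1504); zf=.0462
print(telemetry.get_obs()["tool_pos"])
it=[(d,.044,.0125,(0,255,0)),(d,.044,.0105,(0,255,0)),(d,zf,.005,(0,0,255)),(d,zf+.012,.008,(0,255,255))]
g=np.array(d)
it.append((d,zf+.045,.008,(255,255,0)))
A=overlay(s,it);B=overlay(s,[]);cv2.imwrite("pics/g4.png",cv2.resize(np.hstack([A,B]),(800,400)))
E
```

```text
[ 0.59213429 -0.1494668   0.12964304]
```

View pics/g4.png

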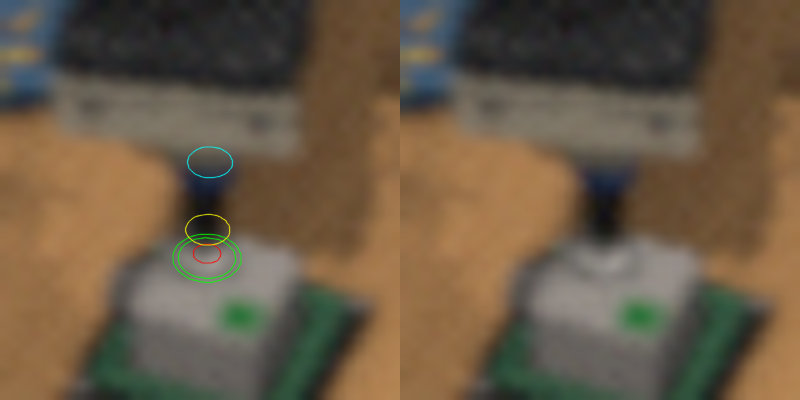

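```bash
for k in 1 2 3; do python3 -m handwheel '[[[0,0,0.001,0,1],[0,0,0.0005,0,1],[0,0,0,0,1],[0,0,0,0,1]]]' | grep -E 'pos|force'
for i in 1 2 3 4 5; do python3 -m handwheel '[[[0,0,0,0,1]]]' | grep -E 'pos|force'|tr '\n' ' '; echo; done; done
```

```text
tool_pos: [0.5921, -0.1495, 0.128]
force: [0.9, 0.3, -1.4]
tool_pos: [0.5921, -0.1495, 0.1281] force: [0.3, 0.8, -2.0] 
tool_pos: [0.5921, -0.1495, 0.1281] force: [0.2, -0.5, -1.3] 
tool_pos: [0.5921, -0.1495, 0.1281] force: [-0.3, -1.0, -0.9] 
tool_pos: [0.5921, -0.1495, 0.128] force: [0.4, 0.4, -2.2] 
tool_pos: [0.5921, -0.1495, 0.1281] force: [-1.1, -0.5, -0.9] 
tool_pos: [0.5923, -0.1495, 0.1267]
force: [-0.9, -0.8, 0.3]
tool_pos: [0.5922, -0.1495, 0.1267] force: [-0.2, 0.9, 0.0] 
tool_pos: [0.5922, -0.1495, 0.1267] force: [-0.4, 0.2, 0.2] 
tool_pos: [0.5922, -0.1495, 0.1267] force: [0.7, 1.0, -0.4] 
tool_pos: [0.5922, -0.1495, 0.1266] force: [1.0, 0.0, 0.6] 
tool_pos: [0.5922, -0.1495, 0.1266] force: [1.3, -0.5, 0.6] 
tool_pos: [0.5922, -0.1495, 0.1251]
force: [0.2, 0.2, 1.3]
tool_pos: [0.5922, -0.1495, 0.1251] force: [0.2, -0.4, 1.1] 
tool_pos: [0.5922, -0.1495, 0.1251] force: [0.9, -0.5, 1.0] 
tool_pos: [0.5921, -0.1495, 0.1251] force: [-0.1, -0.1, 1.3] 
tool_pos: [0.5921, -0.1495, 0.1251] force: [0.3, -0.5, 0.9] 
tool_pos: [0.5922, -0.1495, 0.1251] force: [1.2, 0.8, 0.6]
```

```bash
python3 -m handwheel '[[[0,0,0.001,0,1],[0,0,0.001,0,1],[0,0,0,0,1],[0,0,0,0,1]]]' | grep -E 'pos|force'
for i in 1 2 3 4 5 6 7 8 9 10; do python3 -m handwheel '[[[0,0,0,0,1]]]' | grep -E 'pos|force'|tr '\n' ' '; echo; done
python3 - <<'E'
from ov import *
s=vision.snapshot("side");t=vision.snapshot("top")
o=telemetry.get_obs();print(o["clock"],o["orientation"],o["opening"])
cv2.imwrite("pics/h1.png",overlay(s,[]))
cv2.imwrite("pics/h2.png",t["color"][:,:,::-1])
E
```

```text
tool_pos: [0.5922, -0.1495, 0.123]
force: [0.8, -0.2, 2.3]
tool_pos: [0.5922, -0.1494, 0.1231] force: [-0.1, -1.3, 1.3] 
tool_pos: [0.5921, -0.1495, 0.1231] force: [0.2, 0.6, 1.3] 
tool_pos: [0.5922, -0.1495, 0.1231] force: [0.7, -0.2, 0.8] 
tool_pos: [0.5922, -0.1495, 0.1231] force: [0.8, 0.0, 0.8] 
tool_pos: [0.5921, -0.1495, 0.1231] force: [-0.0, -1.0, 0.8] 
tool_pos: [0.5922, -0.1495, 0.1231] force: [1.5, 0.6, 1.3] 
tool_pos: [0.5921, -0.1495, 0.1231] force: [1.1, 0.3, 2.1] 
tool_pos: [0.5921, -0.1495, 0.1231] force: [0.6, -0.2, 1.6] 
tool_pos: [0.5921, -0.1495, 0.1231] force: [0.3, 0.1, 2.4] 
tool_pos: [0.5921, -0.1495, 0.1231] force: [0.4, -0.9, 1.0] 
26.95 [-1.79997774e+02  5.67384075e-03 -1.64942265e+02] 0.030614871853704945
```

View pics/h1.png

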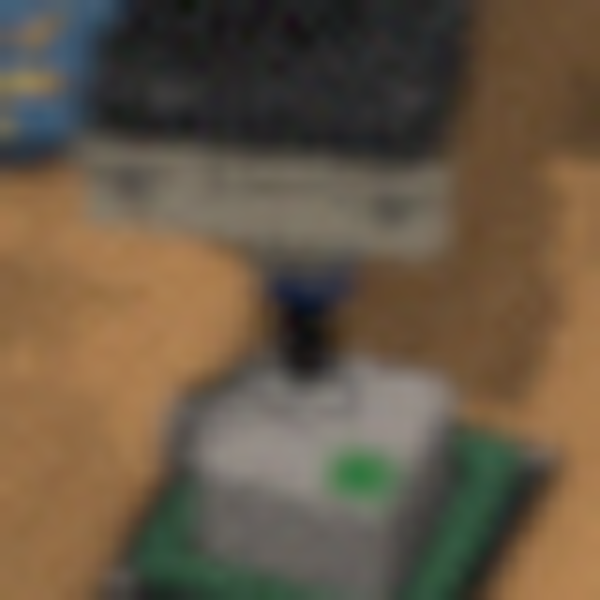

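View pics/h2.png

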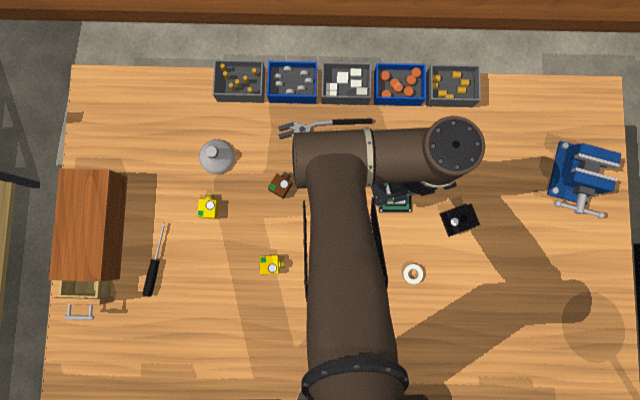

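```bash
python3 -c "
from plant import telemetry, close_job
print(telemetry.get_obs()['clock']); print(close_job())"
```

```text
26.95
the job is handed in; nothing more can be done
None
```

I handed the job in at 27 s of the 72 s allowed. Both outlets are in their nests, and the gripper still holds the gauge upright, pressing its foot on the passed outlet.

- **Sorting:** The green-tagged chrome outlet sits flat in the green-rimmed nest and the red-tagged one in the red-rimmed nest. Pictures from the top camera after release showed both inside their rims. I didn't touch the brown and yellow look-alikes or the other things on the bench.
- **Gauge position:** After the lift I lined the foot up with the white spot inside the ring in the side view. They agreed to about 1 mm, while the ring leaves about 5 mm all round. In the last side picture the neck is centred between the ring's left and right edges. The body hides the foot itself, so I judged its position from the neck and ring.
- **Press:** By height the sleeve is 4.4 to 5.0 mm in, since contact came between tool heights of 0.1281 and 0.1275 m and the hold is at 0.1231 m. By force it is about 5.5 mm in: roughly 2.7 N above the free-hanging reading, with about 0.5 N of noise. Both put it near half-way and well short of the 10 mm stop. The tool pose held to about 0.1 mm over the last ten readings, upright to within 0.01°.
- **Disagreement:** The two cameras differed by 4 to 7 mm on positions. I worked mainly from the top camera, and compared the foot and the ring within one side picture, where that offset cancels out. The arm hid the reject nest in the final top view; I last saw it in good order before lifting the gauge.

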